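# Weigh a greenware pot on the beam balance and sort it dry or damp

### The arm

A 6-joint arm with a two-finger parallel gripper is mounted at the origin on the work surface. World frame = base frame: x ahead of the robot, y to its left, z up, the work surface at z = 0. Lengths are in mm, angles in rad, forces in N, time in s.
With the tool pointing down it reaches from about 325 to 875 mm from the base axis. Payload 4.4 kg.
Tool frame: the origin (TCP) lies on the centre line of the jaws, within the pads' length; the fingertips stand ahead of it and the grasp point (between the pads) lies 6 mm ahead of it (ctrl.tcp_to_tips is the z of the fingertips in the tool frame, in mm); z points along the fingers, y is the direction in which the jaws open and shut (so a half turn about z gives the same grasp; the last joint's range is limited). The gripper opens to 85 mm and grips with 20 to 120 N. Pads are 22 mm wide; open, the fingers measure 114 mm over their backs; the gripper's body (76 mm by 85 mm) begins 54 mm behind the grasp point. The pads swing forward as they close: fully open they stand 13 mm farther back than shut.
Start: joints at [1.071, 0.207, 1.542, -0, 1.393, -0.15], TCP at [196.528, 540.374, 256.282] pointing down, gripper open.
Joint ranges: [-2.73, 2.73], [-0.86, 2.22], [0.23, 2.46], [-1.11, 4.25], [0.08, 2.63], [-2.82, 2.82]. Speed limits (rad/s): [2.79, 2.79, 3.14, 3.14, 3.14, 3.14].

### API

Orientations are given as a 3x3 rotation matrix whose columns are the frame's x, y, z axes.
In Python, from plant import ctrl, sensors, optics gives the robot as it stands. Calls block until the motion is done:
- ctrl.move_ptp(position, orientation): joint-space move of the TCP to a pose.
- ctrl.move_l(position, rot=None, vel=150, threshold=None): straight line of the TCP; rot=None keeps the orientation; vel is the mean speed in mm/s. With threshold (N) it stops when the force on the tool has changed by that much, and returns True; else False.
- ctrl.set_joints(angles): joint-space move.
- ctrl.gripper_to(opening, force=None): finger opening in mm; force is the grip in N (None keeps the last); returns when the fingers have stopped.
- ctrl.hold(seconds).
- ctrl.solve_ik(position, orientation): joint angles nearest the present ones, or None.
- sensors.read_state(): the state.
- optics.grab_frame(name): name is "scene" or "side" or "wrist"; returns (picture, depth): 400x640x3 uint8, red, green, blue; 400x640 float32, mm along the optical axis (not along the pixel's ray), 0 where there is no reading.
- optics.camera_params(name): a dict with "mtx" (3x3 intrinsics, pixels), "R" (3x3) and "t" (3): a world point X has camera coordinates R X + t; the wrist camera has in their place "T_tool_cam" (4x4, takes a point from camera to tool coordinates, whose origin is the TCP and whose axes are the flange's). Camera axes: x right, y down, z forward; pixel columns grow to the right and rows downward; lengths in mm; the calibration is good to about 2 mm. A picture is of the moment at which its call begins: read the wrist's pose just before it. camera_params takes no time and is no camera call.
A pose or a line that the arm cannot do raises ctrl.MotionError and nothing moves.
- ctrl.finish_job(): hands the job in, once; it reports no verdict.
The state is a dict: "t": time; "q": joint angles; "qvel": joint speeds; "tau": joint torques, N m; "eef_pos": TCP position; "eef_rot": TCP orientation; "force": force on the tool from outside, world axes, zero at the start; "wrist_torque": the same for the moment, N m; "grip_width": finger opening in mm.
Only numpy, scipy, OpenCV 4.12 (cv2) and the standard library are available. Lean on these libraries where they do the work, as an engineer would, in place of code of your own. Each camera call takes 0.05 s, during which the arm holds its last target.

### The job

Take the plain round pot from the plywood ware board, stand it on the balance pan and let go, then slide the brass poise gently along the beam until, with your hands off, the beam rests level. If the poise has then stopped farther out along the beam than the marker clip, the pot is still damp: stand it back on the ware board; if it stopped short of the clip the pot is dry: stand it on the kiln shelf. Leave the poise where it balanced, treat the unfired pot and the balance gently, and leave the jar, the dish and the loop tool where they are.

Things in the scene. Friction and masses are not known exactly. Their poses are not given: they have to be found in the camera images.
- pot_center (a point): the pot to weigh: a plain round open pot of unfired clay, 60 mm across at its widest (from 12 to 40 mm above its foot), 54 mm at the rim, 48 mm at the foot, 50 mm high, wall 6 mm; about 95 to 160 g. The point is on its axis half-way up, 25 mm above its foot. Fragile: set it down, never drop it
- balance: single-pan beam balance, fixed; origin on the table under the beam's pivot, which is 90 mm up. z up, pan at +y (80 mm from the pivot), beam along -y to the zero post at y = -254 mm (123 mm high; white zero line, finer lines 5 mm apart = 0.02 rad of tilt). Base 95 x 405 mm, y = +135 to -270 mm. Delicate: never push, knock or lean on it with more than 8 N
- beam (a joint): tilt of the beam (rad): 0 level, positive when the pan side is down, stops at -0.05 and +0.05. Level with an empty pan and the poise at 0. Free of friction and damped: it comes to rest in about 1 s when nothing touches it. Near balance it tilts about 0.0046 rad for each mm of poise travel, otherwise it lies on a stop. Any touch on beam or poise disturbs it
- poise (a joint): position of the poise along the beam's scale (m): 0 at the inner end, grows outward to 0.150 at the outer stop; its centre is 50 mm + this value from the pivot along the balance's -y. At balance 1 mm of travel stands for 1.25 g on the pan. The poise stays where it is left
- poise_knob (a point): upright round brass knob of the poise, 13 mm in diameter and 34 mm high; the point is on its axis half-way up, 31 mm above the beam's centre line. Under it the poise's body is 22 x 22 mm. Pushed along the beam it slides against 1 N of friction plus 4 N for every 0.1 m/s (peak speed, not the mean of a move), and pushing it tips the beam, so that the knob rises or sinks up to 10 mm
- clip_index (a point): upper end, at the height of the beam's centre line, of the upright steel index of the marker clip, 3 mm wide, 16.5 mm from the beam's middle on its +x side; the clip grips the lower bar of the beam and marks the weight of a dry pot. Its place along the beam is compared with the middle of the poise
- pan_top (a point): centre of the top of the round flat steel pan, 116 mm in diameter; the pan always stays horizontal and rises or sinks up to 4 mm as the beam tilts, 124 mm above the table when level
- ware_board: plywood board 240 x 180 x 15 mm lying fixed on the table, long side along its x; origin at the centre of its underside, top 15 mm above. The jar stands on its -x half; the +x half, about 55 mm from the centre, is free for the pot
- kiln_shelf: pale refractory slab 240 x 180 mm standing on three short stubs, fixed; origin at the centre of its footprint on the table, top 38 mm above. The dish stands on its -x half; the +x half, about 55 mm from the centre, is free for the pot
- jar: bystander: round-bellied clay jar with a loop handle on top, 68 mm across, 85 mm high, on the ware board; origin under its foot
- dish: bystander: shallow clay dish 92 mm across, 24 mm high, on the kiln shelf; origin under its foot
- loop_tool: bystander: trimming tool with a round wooden handle and a wire loop, 165 mm long, 16 mm thick, lying on the table before the balance; origin under the middle of the tool
Things that resemble listed ones, but are neither listed nor needed, are in the scene too. What is shaped like the part that bears pot_center but pink is not meant.

How it is judged (in metres and radians):
On the way, in this order (a step that is already met when the one before it is completed fails the run):
1. the pot stands released on the pan (horizontal distance between pot_center and pan_top below 0.034 m and z of pot_center in the frame of pan_top between 0.019 and 0.031 m and angle between pot_center's own z axis and vertical below 0.1 rad and contact force between the fingers and pot below 0.05 N and contact force between the fingers and balance below 0.05 N), for 0.3 s.
2. with the pot on the pan and nothing touching the balance, the beam rests level (all of step 1 and value of joint beam between -0.02 and 0.02 rad), for 0.8 s.
At the end, for the whole second after the job is handed in: Weighed hands-off on the pan, beam within 0.02 rad of level for 0.8 s; then the pot stands upright, released and at rest, wholly on the ware board if the poise was left farther out than the clip, on the kiln shelf if short of it (within 5 mm of the clip either is right) (angle between pot_center's own z axis and vertical below 0.1 rad and linear speed of pot below 0.01 m/s and contact force between the fingers and pot below 0.05 N and (((x of pot_center in the frame of ware_board between -0.096 and 0.096 m and y of pot_center in the frame of ware_board between -0.066 and 0.066 m and z of pot_center in the frame of ware_board between 0.034 and 0.046 m) and y of poise_knob in the frame of clip_index below 0.005 m) or ((x of pot_center in the frame of kiln_shelf between -0.096 and 0.096 m and y of pot_center in the frame of kiln_shelf between -0.066 and 0.066 m and z of pot_center in the frame of kiln_shelf between 0.057 and 0.069 m) and y of poise_knob in the frame of clip_index above -0.005 m))); the robot touches nothing.
It fails at once if the balance is pushed or knocked by the robot with more than 8 N (contact force between any of the fingers, the arm and balance above 8 N).
It fails at once if the pot is pressed or dropped on the balance with more than 25 N (contact force between pot and balance above 25 N).
It fails at once if the pot is pressed or dropped on the ware board or kiln shelf with more than 40 N (contact force between pot and ware_board above 40 N or contact force between pot and kiln_shelf above 40 N).
It fails at once if the pot is tipped over (angle between pot_center's own z axis and vertical above 0.6 rad).
It fails at once if the jar, the dish or the loop tool is moved more than 15 mm (distance of any of jar, dish, loop_tool from where it was at the start of the episode above 0.015 m).
It also fails if it takes over 72 s, if anything falls off the work surface, if the arm or the gripper's body presses on something with over 40 N, if the wrist force passes 120 N, or if a joint passes its speed limit or range.

## Working session

There is one attempt and no reset: what is moved stays moved. The work goes in short steps, each a Python script; the robot and the scene stay as the last script left them, time stands still between calls to the robot, and variables do not carry over. Pictures are saved under pics/ and viewed, and the job is handed in when it is done.

```bash
ls; mkdir -p pics; python3 - <<'E'
from plant import ctrl,sensors,optics
import cv2,numpy as np
s=sensors.read_state();print(s['t'],s['eef_pos'],s['eef_rot'],s['grip_width'],ctrl.tcp_to_tips)
for n in ['scene','side','wrist']:
    im,d=optics.grab_frame(n);cv2.imwrite(f'pics/{n}0.png',im[:,:,::-1]);np.savez(f'{n}0.npz',im=im,d=d)
    print(n,optics.camera_params(n))
E
```

```text
pics
0.0 [196.18779531 539.75750107 255.11247853] [[-9.39774441e-01  3.41793476e-01 -1.10411721e-03]
 [ 3.41795081e-01  9.39772349e-01 -2.01361544e-03]
 [ 3.49378201e-04 -2.26972615e-03 -9.99997363e-01]] 85.30806793735549 25.0
scene {'mtx': array([[487.45329784,   0.        , 310.47664309],
       [  0.        , 487.45329784, 202.41200345],
       [  0.        ,   0.        ,   1.        ]]), 'R': array([[ 0.08724686,  0.99607743,  0.01475594],
       [ 0.76925059, -0.05795261, -0.63631363],
       [-0.6329625 ,  0.06686738, -0.77128933]]), 't': array([-118.84150286, -306.65509833, 1834.39636077])}
side {'mtx': array([[383.2042059 ,   0.        , 322.04942901],
       [  0.        , 383.2042059 , 200.46103009],
       [  0.        ,   0.        ,   1.        ]]), 'R': array([[ 0.85060964, -0.52570747, -0.0097416 ],
       [-0.40860093, -0.64924049, -0.64150765],
       [ 0.33092072,  0.54965302, -0.76705478]]), 't': array([-375.76764286,  319.99216698, 1081.92186006])}
wrist {'mtx': array([[308.30033273,   0.        , 313.49322541],
       [  0.        , 308.30033273, 192.54998944],
       [  0.        ,   0.        ,   1.        ]]), 'T_tool_cam': array([[ 1.28855514e-03, -9.46188879e-01, -3.23612337e-01,
         8.27397050e+01],
       [ 9.99999124e-01,  1.12101675e-03,  7.04115402e-04,
         1.46895483e-02],
       [-3.03451313e-04, -3.23612961e-01,  9.46189495e-01,
        -1.17244406e+02],
       [ 0.00000000e+00,  0.00000000e+00,  0.00000000e+00,
         1.00000000e+00]])}
```

View pics/scene0.png

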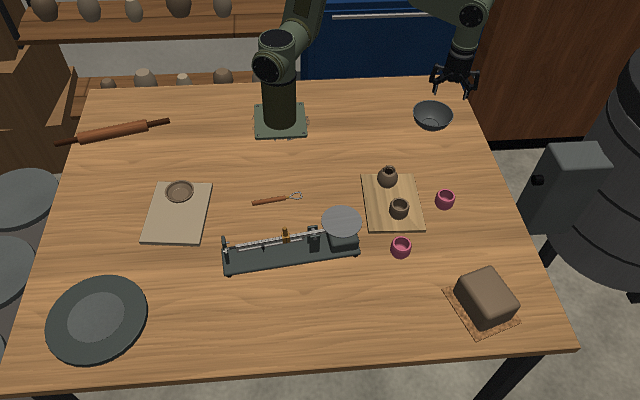

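View pics/side0.png

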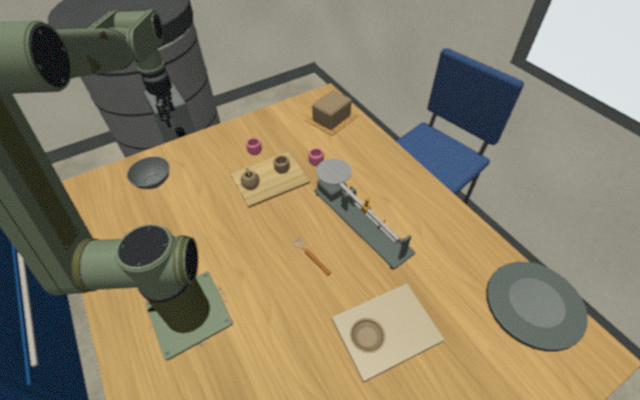

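View pics/wrist0.png

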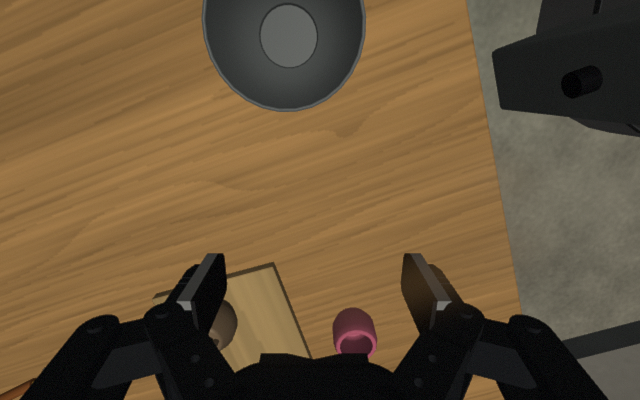

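Candidates in the scene image are the brown open pot on the board (399,208), the jar with a loop handle (387,177), and pink pots at (445,199) and (401,247). I choose (399,208) and check it in a crop.

```bash
cat > h.py <<'E'
import numpy as np,cv2
from plant import ctrl,sensors,optics
def unproj(n,u,v,z,P=None,s=None):
    P=P or optics.camera_params(n);K=P['mtx']
    c=np.stack([(u-K[0,2])/K[0,0]*z,(v-K[1,2])/K[1,1]*z,z],-1)
    if n=='wrist':
        T=P['T_tool_cam'];c=c@T[:3,:3].T+T[:3,3]
        return c@s['eef_rot'].T+s['eef_pos']
    return (c-P['t'])@P['R']
def cloud(n,d,s=None):
    v,u=np.mgrid[:400,:640].astype(float)
    return unproj(n,u,v,d.astype(float),None,s)
def plane_pt(n,u,v,h,s=None):
    a=unproj(n,np.array(float(u)),np.array(float(v)),np.array(100.),None,s);b=unproj(n,np.array(float(u)),np.array(float(v)),np.array(1000.),None,s)
    return a+(b-a)*(h-a[2])/(b[2]-a[2])
def proj(n,X,s=None):
    P=optics.camera_params(n);X=np.asarray(X,float)
    if n=='wrist':
        T=P['T_tool_cam'];c=((X-s['eef_pos'])@s['eef_rot']-T[:3,3])@T[:3,:3]
    else: c=P['R']@X+P['t']
    p=P['mtx']@c;return p[:2]/p[2]
def down(yaw): # jaw axis y at angle yaw in the world
    y=np.array([np.cos(yaw),np.sin(yaw),0]);z=np.array([0,0,-1.]);return np.column_stack([np.cross(y,z),y,z])
E
python3 - <<'E'
from h import *
f=np.load('scene0.npz');im,d=f['im'],f['d'];X=cloud('scene',d)
c=im[140:290,210:470];cv2.imwrite('pics/crop0.png',cv2.resize(c,None,fx=3,fy=3,interpolation=cv2.INTER_CUBIC)[:,:,::-1])
for u,v in [(399,208),(387,177),(341,222),(285,240),(276,199),(179,190),(225,255),(355,225),(300,120)]: print(u,v,X[v,u].round(1))
Z=X[...,2]
def blob(lo,hi,x0,x1,y0,y1):
    m=(Z>lo)&(Z<hi)&(X[...,0]>x0)&(X[...,0]<x1)&(X[...,1]>y0)&(X[...,1]<y1)
    return X[m]
np.set_printoptions(suppress=True,precision=1)
print('pot up', X[205,385:415])
f=np.load('side0.npz');Xs=cloud('side',f['d'])
for u,v in [(282,165),(333,173),(366,340),(400,320)]: print(u,v,Xs[v,u])
c=f['im'][130:280,220:450];cv2.imwrite('pics/crop1.png',cv2.resize(c,None,fx=3,fy=3,interpolation=cv2.INTER_CUBIC)[:,:,::-1])
E
```

```text
399 208 [466.9 360.   21.9]
387 177 [371.8 333.3  65.8]
341 222 [585.8 152.7 125.4]
285 240 [610.8  -7.8  90.3]
276 199 [389.8 -27.1   9.1]
179 190 [ 355.4 -333.7   40.4]
225 255 [ 631.9 -178.5   65.7]
355 225 [603.7 189.5 131.3]
300 120 [10.3 78.9  8.7]
pot up [[445.9 319.8  14.9]
 [449.2 321.9  18.8]
 [444.8 326.8  13. ]
 [447.5 329.1  16. ]
 [447.9 332.2  16.3]
 [482.8 322.5  59.8]
 [488.7 323.5  66.9]
 [487.2 327.2  64.7]
 [466.6 338.2  38.6]
 [460.  344.   30. ]
 [459.3 347.5  28.8]
 [461.6 349.9  31.4]
 [460.4 353.7  29.5]
 [460.7 356.8  29.7]
 [464.5 358.5  34.2]
 [461.8 362.9  30.5]
 [462.4 365.9  30.9]
 [466.4 367.5  35.7]
 [468.3 370.   37.8]
 [468.8 373.   38.1]
 [471.7 375.   41.4]
 [482.3 373.7  54.5]
 [493.9 371.9  68.8]
 [491.1 376.3  65. ]
 [452.9 396.2  16.5]
 [452.1 399.9  15.1]
 [452.  403.3  14.7]
 [452.3 406.5  14.8]
 [452.7 409.6  15. ]
 [452.  413.2  13.9]]
282 165 [474.5 323.2  66.5]
333 173 [573.2 142.3 129.4]
366 340 [ 367.6 -335.6   45.7]
400 320 [ 478.8 -337.9   36.6]
```

View pics/crop0.png

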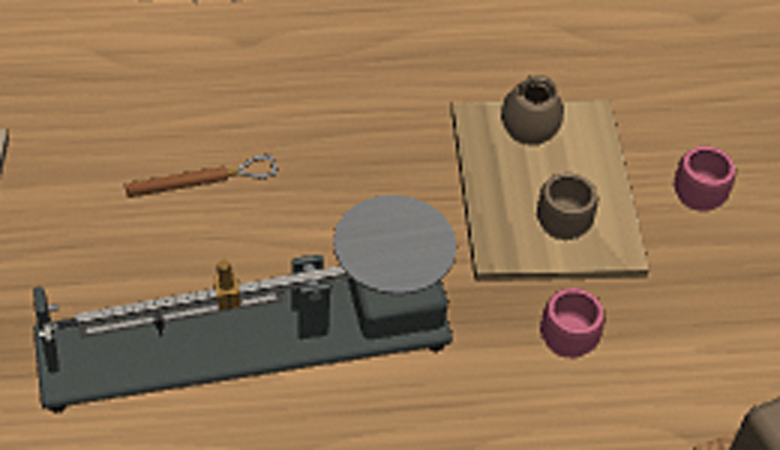

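View pics/crop1.png

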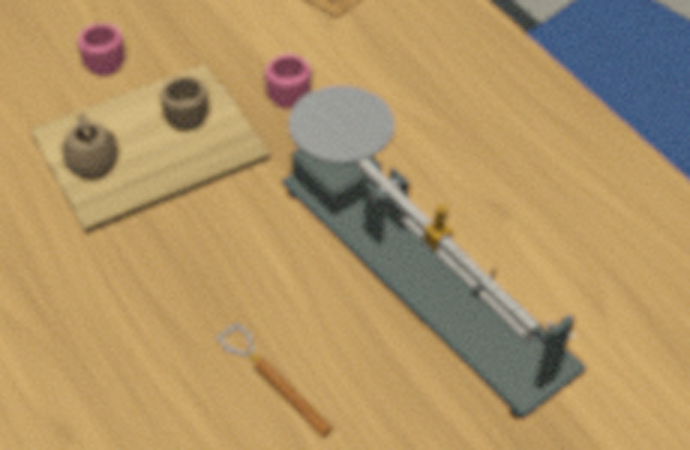

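The crop confirms it: a plain open brown pot at about (399,208), and the pink ones are ruled out. The balance is at scene (220–360, 210–275). Next is a close view of the balance from the wrist camera.

```bash
python3 - <<'E'
from h import *
np.set_printoptions(suppress=True,precision=2)
g=lambda cx,cy:(210+cx/3,140+cy/3)
pot=plane_pt('scene',*g(568,191),65);pan=plane_pt('scene',*g(395,244),126);jar=plane_pt('scene',*g(533,120),50)
post=plane_pt('scene',*g(41,292),123)
print(pot,pan,post,jar)
b=[plane_pt('scene',*g(*p),15) for p in [(452,102),(608,100),(648,270),(477,272)]];print(np.array(b))
yaw=np.deg2rad(97.5);R=down(yaw)
mid=pan+(post-pan)*0.5
p=mid-R[:,0]*60;p[2]=270
print(p)
ctrl.move_ptp(p,R)
s=sensors.read_state();im,d=optics.grab_frame('wrist');print(s['t'],s['q'],s['force'])
np.savez('w1.npz',im=im,d=d,**{k:s[k] for k in('eef_pos','eef_rot')});cv2.imwrite('pics/w1.png',im[:,:,::-1])
E
```

```text
[483.86 350.74  65.  ] [584.06 154.8  126.  ] [ 611.98 -175.77  123.  ] [370.8  337.87  50.  ]
[[306.06 262.49  15.  ]
 [316.01 439.13  15.  ]
 [553.7  427.71  15.  ]
 [542.76 251.88  15.  ]]
[657.5   -2.65 270.  ]
2.675 [-0.13  0.37  1.31  0.    1.47 -1.84] [-0.36  0.14  0.05]
```

View pics/w1.png

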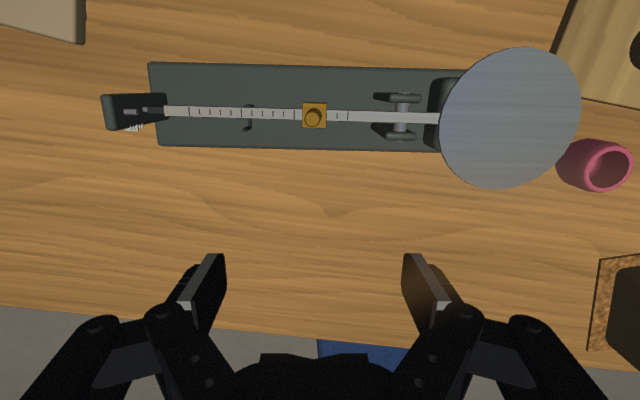

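```bash
python3 - <<'E'
from h import *
np.set_printoptions(suppress=True,precision=1)
s=dict(np.load('w1.npz'));im,d=s['im'],s['d'];X=cloud('wrist',d,s)
m=(abs(X[...,2]-126)<12)&(np.arange(640)[None]>425)&(np.arange(400)[:,None]<200)
m8=m.astype(np.uint8);cs,_=cv2.findContours(m8,cv2.RETR_EXTERNAL,cv2.CHAIN_APPROX_NONE)
c=max(cs,key=cv2.contourArea);print('pan ell',cv2.fitEllipse(c),'z',np.median(X[m][:,2]))
e=cv2.fitEllipse(c)[0];pan=plane_pt('wrist',*e,126,s);print('pan',pan)
kn=plane_pt('wrist',313,117,138,s);print('knob',kn,'depth',X[117,313])
be=plane_pt('wrist',168,110,94,s);print('beamend',be, X[110,168])
for u,v in[(103,96),(108,130),(165,94),(168,125)]:print('post',plane_pt('wrist',u,v,123,s),X[v+ (4 if v<110 else -4),u+3 if u<120 else u-4])
be2=plane_pt('wrist',435,118,94,s);print(be2)
d1=be2-be;print('yaw beam',np.degrees(np.arctan2(d1[1],d1[0])),'pan-be',np.degrees(np.arctan2(*(pan-be)[[1,0]])))
edges=[plane_pt('wrist',u,v,20,s) for u,v in[(150,62),(440,69),(160,146),(435,152)]]
for a,b in((0,1),(2,3)):
    q=edges[b]-edges[a];print('edge yaw',np.degrees(np.arctan2(q[1],q[0])))
c=im[40:190,90:420];cv2.imwrite('pics/w1c.png',cv2.resize(c,(800,364),interpolation=cv2.INTER_CUBIC)[:,:,::-1])
print('beam profile z',[X[110+int((u-168)*8/267),u,2].round(0) for u in range(170,430,20)])
E
```

```text
pan ell ((509.1445007324219, 117.64771270751953), (127.83251953125, 155.7233123779297), 46.2291259765625) z 127.67386270814404
pan [577.5 150.9 126. ]
knob [597.5 -10.1 138. ] depth [598.  -10.1 132.8]
beamend [ 613.  -142.8   94. ] [ 614.2 -147.    84.6]
post [ 605.1 -182.4  123. ] [ 608.1 -181.   121.8]
post [ 632.6 -180.6  123. ] [ 628.9 -177.9  122.8]
post [ 596.8 -132.1  123. ] [ 608.7 -176.5   34.5]
post [ 621.6 -130.2  123. ] [ 635.7 -180.6   19.6]
[587.3 102.8  94. ]
yaw beam 95.9754229068994 pan-be 96.88060968097112
edge yaw 96.36625693598285
edge yaw 96.38141965995285
beam profile z [np.float64(85.0), np.float64(84.0), np.float64(86.0), np.float64(89.0), np.float64(88.0), np.float64(89.0), np.float64(90.0), np.float64(134.0), np.float64(93.0), np.float64(94.0), np.float64(94.0), np.float64(97.0), np.float64(95.0)]
```

View pics/w1c.png

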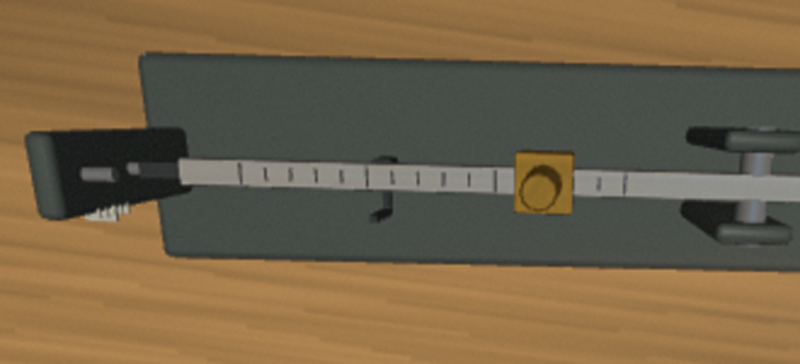

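```bash
python3 - <<'E'
from h import *
np.set_printoptions(suppress=True,precision=1)
s=dict(np.load('w1.npz'))
print('clip',plane_pt('wrist',246,129.5,85,s))
R=down(np.deg2rad(96.4))
p=np.array([484,351,230])-R[:,0]*60*[1,1,0]
ctrl.move_ptp(p,R)
s=sensors.read_state();im,d=optics.grab_frame('wrist');print(s['t'],s['eef_pos'],s['q'])
np.savez('w2.npz',im=im,d=d,**{k:s[k] for k in('eef_pos','eef_rot')});cv2.imwrite('pics/w2.png',im[:,:,::-1])
E
```

```text
clip [622.6 -72.3  85. ]
4.1417 [544.5 356.7 230.3] [ 0.4  0.4  1.4 -0.   1.4 -1.2]
```

View pics/w2.png

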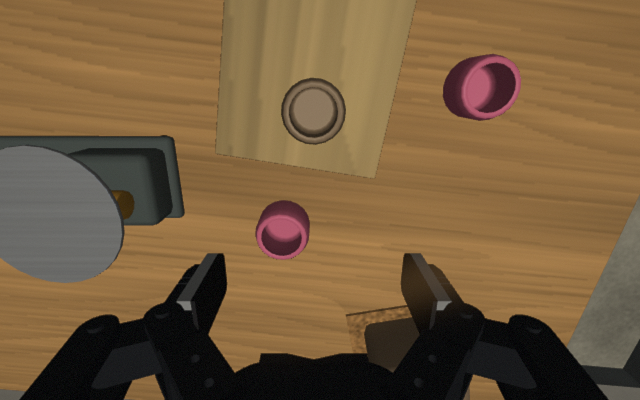

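The wrist view shows the pot rim at (313,111), with the pink pots at (283,230) and (482,87). The jaws along the balance's y axis have clearance, so I grasp now.

```bash
python3 - <<'E'
from h import *
np.set_printoptions(suppress=True,precision=1)
s=dict(np.load('w2.npz'));im,d=s['im'],s['d'];X=cloud('wrist',d,s)
m=(X[...,2]>57)&(X[...,2]<75);m[:, :270]=0;m[:,360:]=0;m[160:]=0
v,u=np.nonzero(m);e=cv2.minEnclosingCircle(np.column_stack([u,v]).astype(np.float32));print(e,np.median(X[m][:,2]))
pot=plane_pt('wrist',*e[0],65,s);P=X[m];print('pot',pot,P[:,:2].min(0),P[:,:2].max(0),(P[:,:2].min(0)+P[:,:2].max(0))/2)
cs=[plane_pt('wrist',a,b,15,s) for a,b in[(215,153),(375,178)]];print('board corners',cs)
R=down(np.deg2rad(96.4));pot=pot[:2]
ctrl.move_ptp([*pot,140],R)
# grasp point 6 ahead of TCP; want grasp at 15+31
print(ctrl.move_l([*pot,53],vel=90,threshold=6),sensors.read_state()['eef_pos'])
w=ctrl.gripper_to(55,force=20)
q=sensors.read_state();print(w,q['grip_width'],q['t'],q['force'],q['eef_pos'])
E
```

```text
((313.2961730957031, 110.94586181640625), 33.110435485839844) 64.0667846510859
pot [482.3 349.4  65. ] [454.7 320.5] [512.8 378.3] [483.8 349.4]
board corners [array([542.1, 248. ,  15. ]), array([550.6, 426.6,  15. ])]
False [482.9 349.7  53.8]
False 57.76906337812655 6.2 [-1.1 -0.9  5.1] [482.9 349.6  54. ]
```

```bash
python3 - <<'E'
from h import *
np.set_printoptions(suppress=True,precision=1)
p=sensors.read_state()['eef_pos']
ctrl.move_l([p[0],p[1],210],vel=110)
q=sensors.read_state();print(q['force'],q['grip_width'],q['t'])
ctrl.move_l([577.5,150.9,210],vel=130)
ctrl.hold(0.2)
q=sensors.read_state();print(q['force'],q['grip_width'],q['t'],q['eef_pos'])
im,d=optics.grab_frame('scene');cv2.imwrite('pics/s3.png',cv2.resize(im[120:290,200:460],None,fx=3,fy=3,interpolation=cv2.INTER_CUBIC)[:,:,::-1])
im,d=optics.grab_frame('wrist');cv2.imwrite('pics/w3.png',im[:,:,::-1])
E
```

```text
[-0.6 -0.9 -0. ] 57.680727391706014 7.775
[ 0.7  1.4 -1.6] 58.30848844986249 9.8167 [577.3 151.4 210. ]
```

View pics/s3.png

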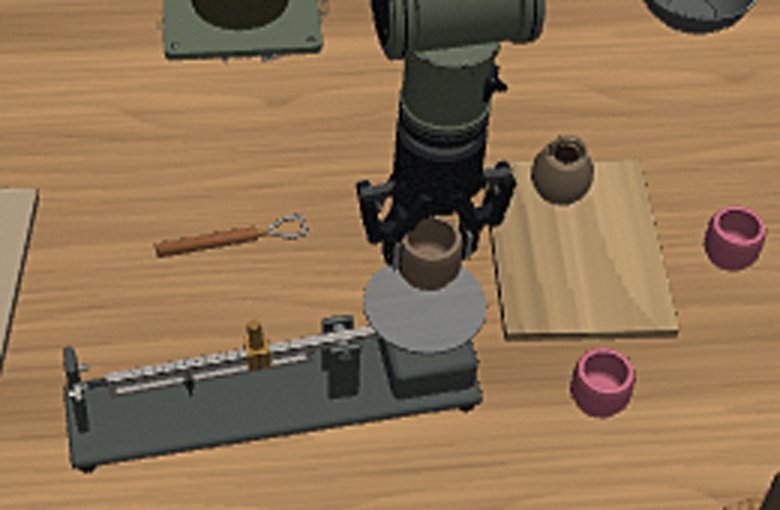

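View pics/w3.png

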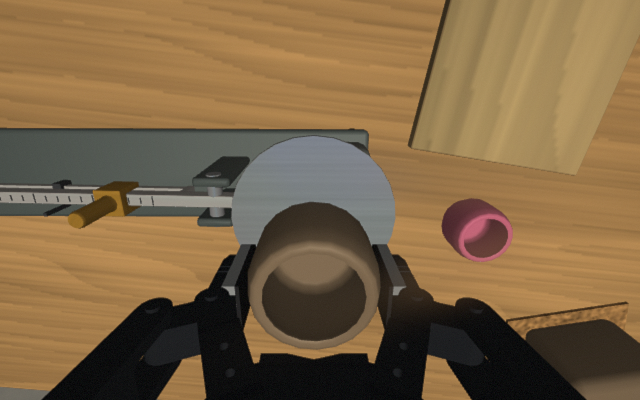

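The pot is held upright over the pan. The beam's outer end is still down. I lower gently.

```bash
python3 - <<'E'
from h import *
np.set_printoptions(suppress=True,precision=1)
ctrl.move_l([577.5,150.9,172],vel=60); ctrl.hold(0.2);print(sensors.read_state()['force'])
print(ctrl.move_l([577.5,150.9,157.5],vel=12,threshold=3))
q=sensors.read_state();print(q['force'],q['eef_pos'],q['t'])
E
```

```text
[-0.4 -0.1 -0.7]
True
[ 0.4 -0.6  2.6] [577.4 150.9 158.3] 11.95
```

```bash
python3 - <<'E'
from h import *
np.set_printoptions(suppress=True,precision=1)
ctrl.gripper_to(84)
q=sensors.read_state();print(q['force'],q['grip_width'],q['t'])
ctrl.move_l([577.5,150.9,235],vel=100)
# move over beam for the view; poise to be straddled later
R=down(np.deg2rad(96.4))
piv=np.array([586.4,71.4]);u=np.array([np.cos(np.deg2rad(96.4)),np.sin(np.deg2rad(96.4))])
print(piv-u*82)
p=np.array([*(piv-u*110),245])-R[:,0]*55*[1,1,0]
ctrl.move_ptp(p,R);ctrl.gripper_to(30)
s=sensors.read_state();im,d=optics.grab_frame('wrist');print(s['t'],s['eef_pos'],s['grip_width'])
np.savez('w4.npz',im=im,d=d,**{k:s[k] for k in('eef_pos','eef_rot')});cv2.imwrite('pics/w4.png',im[:,:,::-1])
E
```

```text
[ 0.1 -0.4 -0.1] 84.05000414617855 12.3333
[595.5 -10.1]
14.6333 [653.3 -31.5 245.1] 30.4479764718189
```

View pics/w4.png

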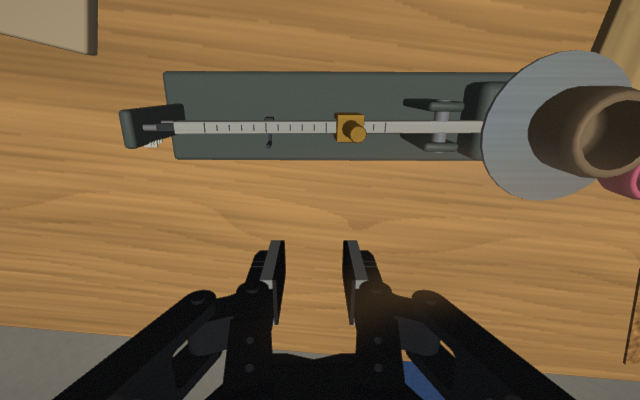

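```bash
cat >> h.py <<'E'
piv=np.array([586.4,71.4]);YAW=np.deg2rad(96.4);U=np.array([np.cos(YAW),np.sin(YAW)]);V=np.array([U[1],-U[0]]);RB=down(YAW)
def at(r,z,off=0): return np.array([*(piv-U*r+V*off),z])
def rc(p): q=np.asarray(p)[:2]-piv; return -q@U, q@V
def tilt(s):
    X=cloud('wrist',s['d'],s);q=X[...,:2]-piv;r=-(q@U);x=q@V;z=X[...,2]
    g=s['im'].astype(int);light=(g.min(2)>105)
    m=light&(r>30)&(r<215)&(abs(x)<12)&(abs(z-92)<18)
    m&=(cv2.erode(m.astype(np.uint8),np.ones((3,3)))>0)
    c=np.polyfit(r[m],z[m],1)
    for _ in range(5):
        k=m.copy();k[m]=abs(np.polyval(c,r[m])-z[m])<4;c=np.polyfit(r[k],z[k],1)
    return c,k.sum(),np.polyval(c,0),np.std(z[k]-np.polyval(c,r[k]))
def knob(s,z):
    hsv=cv2.cvtColor(s['im'],cv2.COLOR_RGB2HSV)
    m=((hsv[...,0]>14)&(hsv[...,0]<28)&(hsv[...,1]>170)&(hsv[...,2]>60))
    X=cloud('wrist',s['d'],s);q=X[...,:2]-piv;m&=(abs(q@V)<25)&(-(q@U)>30)&(-(q@U)<230)&(X[...,2]>z-8)&(X[...,2]<z+9)
    v,u=np.nonzero(m);c,rad=cv2.minEnclosingCircle(np.column_stack([u,v]).astype(np.float32))
    return rc(plane_pt('wrist',*c,z,s)),c,rad,m.sum()
E
python3 - <<'E'
from h import *
for n,z in(('w1',134),('w4',142)):
    s=dict(np.load(n+'.npz'));print(n,tilt(s),knob(s,z))
s=dict(np.load('w4.npz'));print('clip',rc(plane_pt('wrist',268.5,145,97,s)))
s=dict(np.load('w1.npz'));print('clip',rc(plane_pt('wrist',246,129.5,85,s)))
E
```

```text
w1 (array([-5.03592258e-02,  9.56089465e+01]), np.int64(990), np.float64(95.60894648833033), np.float64(0.7138776912877383)) ((np.float64(82.9406304868537), np.float64(3.229225517946796)), (312.0909118652344, 118.13636016845703), 8.136975288391113, np.int64(198))
w4 (array([5.21393618e-02, 9.55551331e+01]), np.int64(1331), np.float64(95.55513313749003), np.float64(0.7208698316781503)) ((np.float64(79.50074751647388), np.float64(3.0048372367404923)), (356.4081726074219, 133.06121826171875), 9.080641746520996, np.int64(173))
clip (np.float64(148.75527834840116), np.float64(19.65058399799358))
clip (np.float64(146.8059631381455), np.float64(19.922137112162567))
```

The tilt reading is reliable: −0.050 in w1 and +0.052 in w4. The clip is at r≈148 and the knob at r≈81. Now I straddle the knob and push it outward to about r=152.

```bash
cat >> h.py <<'E'
def view(name,rv=110):
    ctrl.move_l(at(rv,245,58),vel=170)
    ctrl.hold(0.35)
    s=sensors.read_state();im,d=optics.grab_frame('wrist')
    s=dict(im=im,d=d,eef_pos=s['eef_pos'],eef_rot=s['eef_rot'],t=s['t'])
    np.savez(name+'.npz',**s);cv2.imwrite(f'pics/{name}.png',im[:,:,::-1]);return s
def push(r_now,r_to,gap=5.5,zc=142,v=32):
    """straddle knob at r_now, push to r_to, recentre, lift"""
    sg=np.sign(r_to-r_now)
    ctrl.move_l(at(r_now,175,3),vel=150)
    print(' thr',ctrl.move_l(at(r_now,zc,3),vel=70,threshold=3))
    ctrl.move_l(at(r_to+sg*gap,zc,3),vel=v)
    ctrl.move_l(at(r_to,zc,3),vel=20)
    q=sensors.read_state();print(' f',q['force'].round(1),q['grip_width'])
    ctrl.move_l(at(r_to,178,3),vel=90)
E
python3 - <<'E'
from h import *
ctrl.gripper_to(24)
print(sensors.read_state()['grip_width'])
push(80,152)
s=view('w5');print(s['t'],tilt(s),knob(s,138))
E
```

```text
24.1470335199639
 thr False
 f [-0.2  0.2 -0.5] 23.97929490267054
20.925 (array([-4.41991891e-02,  9.56078306e+01]), np.int64(1304), np.float64(95.60783061532808), np.float64(0.7063787289305168)) ((np.float64(153.03136683125874), np.float64(2.8501349099846998)), (254.02420043945312, 128.80645751953125), 8.064709663391113, np.int64(165))
```

View pics/w5.png

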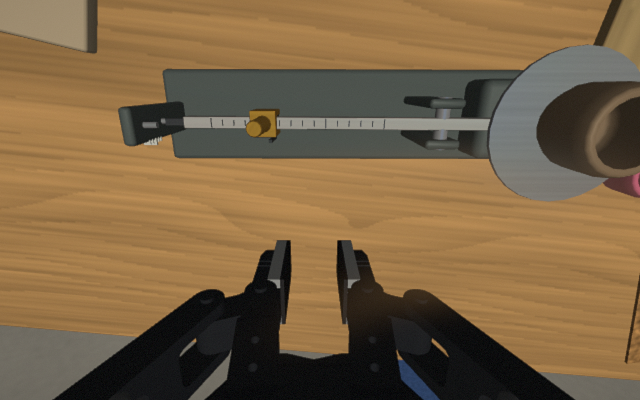

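```bash
python3 - <<'E'
from h import *
push(152,141.5,v=14)
s=view('w6');print(s['t'],tilt(s),knob(s,138))
ctrl.hold(0.6)
q=sensors.read_state();im,d=optics.grab_frame('wrist');s=dict(im=im,d=d,**q);print(q['t'],tilt(s),knob(s,138))
c=im[60:200,110:410];cv2.imwrite('pics/w6c.png',cv2.resize(c,(798,372),interpolation=cv2.INTER_CUBIC)[:,:,::-1])
E
```

```text
thr False
 f [ 1.   0.4 -0.4] 23.816515456894194
25.7167 (array([1.67516229e-02, 9.56903738e+01]), np.int64(1374), np.float64(95.69037384197107), np.float64(0.6836125649942532)) ((np.float64(138.29007883931055), np.float64(3.295743071726923)), (274.5, 129.5), 9.617792129516602, np.int64(267))
26.3667 (array([1.70070443e-02, 9.56824263e+01]), np.int64(1370), np.float64(95.68242632339843), np.float64(0.6891670740252434)) ((np.float64(138.487959279716), np.float64(3.1338396185836093)), (273.978271484375, 128.1521759033203), 9.335735321044922, np.int64(258))
```

View pics/w6c.png

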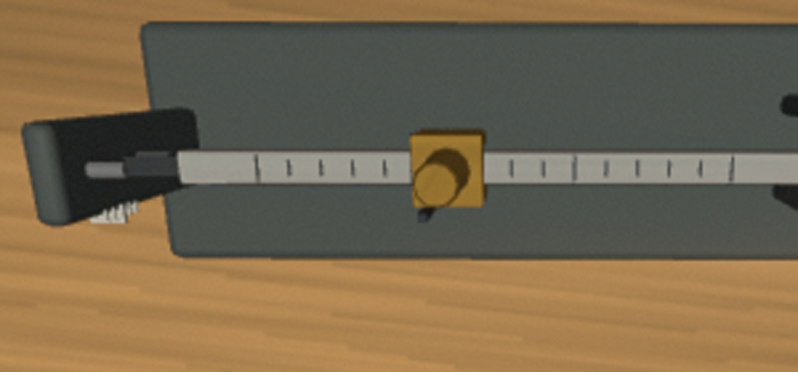

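Settled at +0.017, which is inside the limit but marginal. I refine it with a push of about 3.5 mm outward.

```bash
python3 - <<'E'
from h import *
push(140.8,143.8,v=8)
s=view('w7');print(s['t'],tilt(s),knob(s,138))
ctrl.hold(0.9)
q=sensors.read_state();im,d=optics.grab_frame('wrist');s=dict(im=im,d=d,**q);print(q['t'],tilt(s),knob(s,138))
X=cloud('wrist',d,s);r=np.array([-(x[:2]-piv)@U for x in X.reshape(-1,3)]).reshape(400,640)
np.savez('w8.npz',im=im,d=d,eef_pos=q['eef_pos'],eef_rot=q['eef_rot'])
c=im[60:200,110:410];cv2.imwrite('pics/w8c.png',cv2.resize(c,(798,372),interpolation=cv2.INTER_CUBIC)[:,:,::-1])
im,d=optics.grab_frame('scene');cv2.imwrite('pics/s8.png',cv2.resize(im[140:290,200:380],None,fx=4,fy=4,interpolation=cv2.INTER_CUBIC)[:,:,::-1])
E
```

```text
thr False
 f [ 0.1 -0.3  0.5] 24.246889100486502
31.0583 (array([-3.30115466e-03,  9.55429296e+01]), np.int64(1347), np.float64(95.54292959143436), np.float64(0.6854729855994188)) ((np.float64(143.53676832417716), np.float64(2.946573122600304)), (267.1965637207031, 128.97586059570312), 9.05537223815918, np.int64(246))
32.0083 (array([-4.17517088e-03,  9.56353448e+01]), np.int64(1318), np.float64(95.63534478380573), np.float64(0.7304450232423068)) ((np.float64(143.7600374652685), np.float64(3.093579032610373)), (266.6827392578125, 128.09390258789062), 9.188920974731445, np.int64(250))
```

View pics/w8c.png

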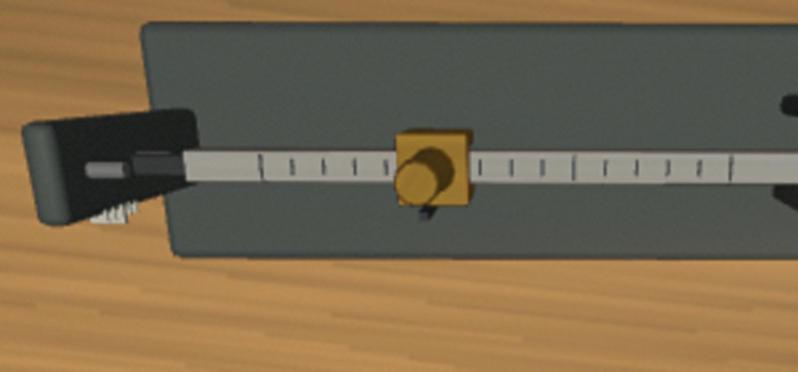

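View pics/s8.png

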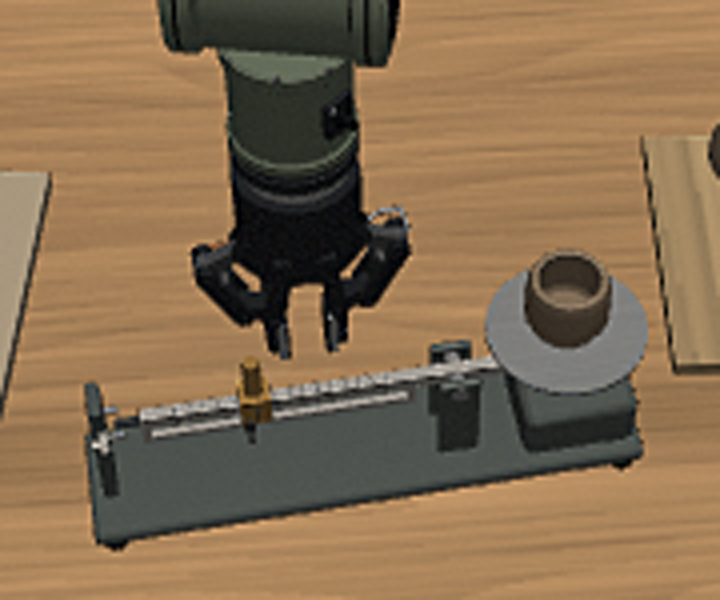

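```bash
python3 - <<'E'
from h import *
s=dict(np.load('w8.npz'));X=cloud('wrist',s['d'],s)
f=lambda cx,cy:(110+cx/2.66,60+cy/2.657)
print('clip',[rc(plane_pt('wrist',*f(428,213),z,s)) for z in(80,90)],'X',rc(X[140,271]),X[140,271,2])
print('body edges z104',[rc(plane_pt('wrist',*f(x,200),104,s)) for x in(397,468)])
print('knob138',knob(s,138)[0])
g=lambda cx,cy:(200+cx/4,140+cy/4)
for nm,p,z in(('clip',(251,428),90),('bodyL',(239,408),93),('bodyR',(270,408),93),('knobtop',(251,361),138)): print(nm,rc(plane_pt('scene',*g(*p),z)))
z=dict(np.load('w1.npz'));print(knob(z,134)[0])
E
```

```text
clip [(np.float64(149.0970025879993), np.float64(21.188654980816807)), (np.float64(147.7197448247648), np.float64(19.559601616197885))] X (np.float64(148.1261986339468), np.float64(20.003347452107633)) 86.3680176583469
body edges z104 [(np.float64(155.3149646188747), np.float64(13.223220222090582)), (np.float64(133.09850622987716), np.float64(13.195244923883644))]
knob138 (np.float64(143.7600352718813), np.float64(3.0935792152738433))
clip (np.float64(146.35716533851584), np.float64(27.109460041713824))
bodyL (np.float64(152.40574623546775), np.float64(10.806450178382537))
bodyR (np.float64(131.06214515614326), np.float64(14.884314449956122))
knobtop (np.float64(140.39038846160716), np.float64(5.105755760281923))
(np.float64(82.94053619700914), np.float64(3.229294360080125))
```

The poise is at r≈144 and the clip at r≈148 (scene camera: 141–142 vs 146). It stopped short, so the pot is dry and goes to the kiln shelf. Next I find the shelf and regrasp the pot.

```bash
python3 - <<'E'
from h import *
np.set_printoptions(suppress=True,precision=1)
f=np.load('scene0.npz');im,d=f['im'],f['d'];X=cloud('scene',d)
m=(abs(X[...,2]-38)<9)&(X[...,1]<-200)&(X[...,0]>200)&(X[...,0]<700)&(X[...,1]>-480)&(im.min(2)>110)
k=cv2.morphologyEx(m.astype(np.uint8),cv2.MORPH_CLOSE,np.ones((5,5)));cs,_=cv2.findContours(k,0,1);c=max(cs,key=cv2.contourArea)
print(cv2.minAreaRect(np.array([plane_pt('scene',*p,38)[:2] for p in c[:,0]],np.float32)))
ctrl.move_l([577.4,150.9,235],vel=170)
ctrl.gripper_to(84)
s=sensors.read_state();im,d=optics.grab_frame('wrist');print(s['t'])
cv2.imwrite('pics/w9.png',im[:,:,::-1])
X=cloud('wrist',d,s);P=X[(X[...,2]>168)&(X[...,2]<182)&(np.hypot(X[...,0]-577,X[...,1]-151)<45)];print(len(P),P[:,:2].min(0),P[:,:2].max(0),np.median(P[:,2]))
E
```

```text
((437.434814453125, -333.9961242675781), (177.01109313964844, 237.25030517578125), 83.01367950439453)
34.0333
2487 [549.7 122.5] [606.3 179.3] 173.48099783757456
```

View pics/w9.png

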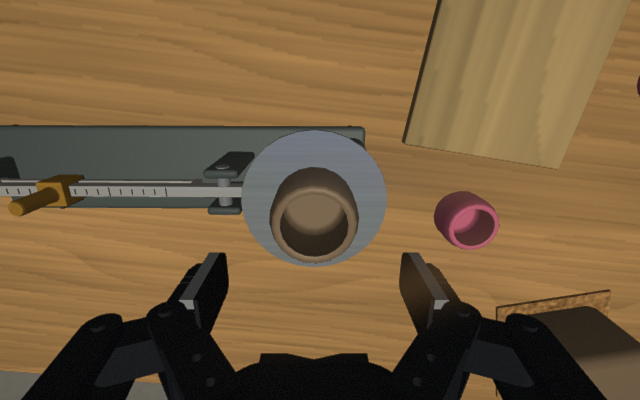

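```bash
python3 - <<'E'
from h import *
np.set_printoptions(suppress=True,precision=1)
ctrl.move_l([577.6,150.9,180],vel=100)
ctrl.move_l([577.6,150.9,162.5],vel=40,threshold=4)
ctrl.gripper_to(55,force=20)
q=sensors.read_state();print(q['force'],q['grip_width'],q['t'],q['eef_pos'])
ctrl.move_l([577.6,150.9,185],vel=35)
ctrl.move_l([577.6,150.9,250],vel=100)
ctrl.move_l([545,-340,250],vel=160)
s=sensors.read_state();im,d=optics.grab_frame('wrist');print(s['t'],s['grip_width'],s['force'])
np.savez('w10.npz',im=im,d=d,eef_pos=s['eef_pos'],eef_rot=s['eef_rot'])
cv2.imwrite('pics/w10.png',im[:,:,::-1])
E
```

```text
[ 0.2  0.6 -0.5] 58.27211205943201 35.7167 [577.8 150.9 162.8]
40.5333 57.94194985192775 [-0.9  0.7 -1. ]
```

View pics/w10.png

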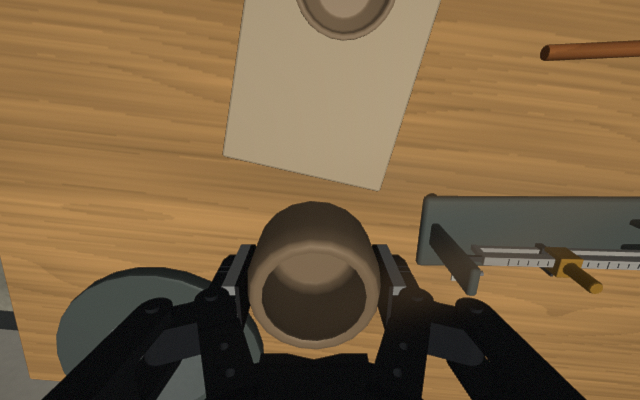

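```bash
python3 - <<'E'
from h import *
np.set_printoptions(suppress=True,precision=1)
s=dict(np.load('w10.npz'))
a=plane_pt('wrist',222,156,38,s);b=plane_pt('wrist',380,190,38,s);e=plane_pt('wrist',347,40,62,s);print(a,b,e,np.linalg.norm(a-b))
n=(b-a)[:2];n/=np.linalg.norm(n);ax=np.array([n[1],-n[0]])  # +x shelf outward
t=(a+b)[:2]/2-ax*64;print(t,'dish gap',np.linalg.norm(t-e[:2])-30)
ctrl.move_l([*t,250],vel=120);ctrl.move_l([*t,90],vel=110);ctrl.hold(0.2)
print(sensors.read_state()['force'])
print(ctrl.move_l([*t,72],vel=14,threshold=3))
q=sensors.read_state();print(q['force'],q['eef_pos'],q['t'])
E
```

```text
[ 544.4 -439.6   38. ] [ 563.3 -262.2   38. ] [ 419.9 -323.7   62. ] 178.4025730322074
[ 490.2 -344.1] dish gap 43.24499228902481
[-0.5  0.7 -0.5]
True
[-0.1  0.2  3.2] [ 490.1 -344.1   76.8] 43.8917
```

```bash
python3 - <<'E'
from h import *
np.set_printoptions(suppress=True,precision=1)
p=sensors.read_state()['eef_pos']
ctrl.gripper_to(84)
ctrl.move_l([p[0],p[1],180],vel=100)
ctrl.move_l([p[0]+60,p[1],240],vel=150)
q=sensors.read_state();im,d=optics.grab_frame('wrist');cv2.imwrite('pics/w11.png',im[:,:,::-1]);print(q['t'],q['force'])
X=cloud('wrist',d,q);P=X[(X[...,2]>80)&(X[...,2]<98)&(np.hypot(X[...,0]-490,X[...,1]+344)<45)];print(len(P),P.min(0),P.max(0))
im,d=optics.grab_frame('scene');cv2.imwrite('pics/s11.png',im[:,:,::-1])
E
```

```text
46.1833 [ 0.3 -0.2 -0.6]
1504 [ 461.8 -373.1   80. ] [ 519.6 -315.5   90. ]
```

View pics/w11.png

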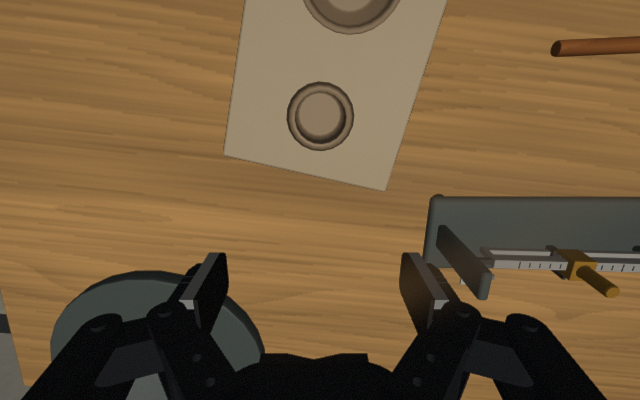

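View pics/s11.png

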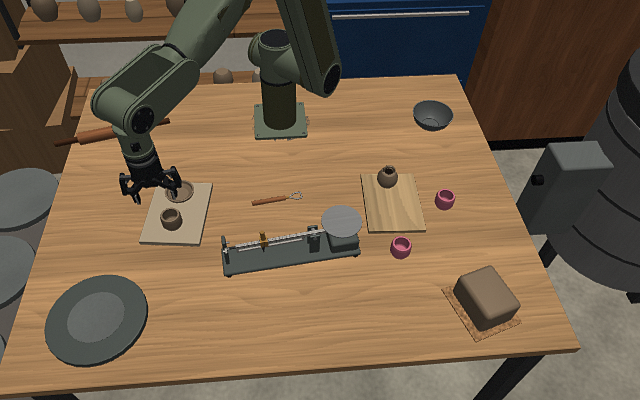

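The pot stands upright on the shelf at wrist (320,116) and scene (171,218). The jar, dish and tool have not moved.

```bash
python3 - <<'E'
from plant import ctrl
ctrl.finish_job()
E
```

```text
the job is handed in; nothing more can be done
```

I weighed the pot, found it dry, and stood it on the free half of the kiln shelf. The job was handed in about 46 s into the 72 s allowed.

- **Weighing:** The pot stood released on the pan. With hands off, the beam read about −0.004 rad, against the ±0.02 limit. This took two corrections to the poise: the earlier rests read −0.044 and +0.017.
- **Dry or damp:** The poise stopped about 144 mm from the pivot and the clip is at about 148 mm by the wrist camera. The scene camera gave about 141 and 146 mm. Both put the poise 4 to 5 mm short of the clip, so dry; that is within or at the 5 mm margin where either place counts as right.
- **Last checks:** The pot is upright and released, about 64 mm in from the shelf's front edge and 43 mm clear of the dish. The final pictures show no visible movement of the jar, dish or loop tool, and nothing is touching the robot.
- **Disagreement:** The two cameras differed by up to about 6 mm in absolute position. I used the wrist camera for gripping and placing.

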